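# Shut and latch the oven control box

### The job

The bench oven's control box has been left open. Swing its lid down, press it fully home against the sprung buffers and turn the wing knob clockwise as far as it goes, so that its hidden tongue catches under the frame edge and the lid stays shut when you let go. Leave the things lying round the box where they are.

Things in the scene. Friction and masses are not known exactly. Their poses are not given: they have to be found in the camera images.
- box: Grey sheet-steel control box bolted to the bench, 220 (x) x 200 (y) x 90 mm high, open at the top, relays inside. Origin: centre of its underside, on the bench. z up; -x points to its front, roughly towards the robot. The lid's hinge axis runs along y at the far top edge, 110 mm in +x from the origin, 90 mm high.
- frame_edge (a point): Middle of the inner rim of the frame edge, on its top, 75 mm in front of the box's origin, 90 mm high; axes as the box. The frame edge is a flat steel flange, 35 mm wide and 5 mm thick, along the whole front top of the box. Two sprung buffer pins, 14 mm thick, stand through it 10 mm in front of this point and 72 mm to either side, and rise 18 mm above it.
- lid (a joint): Lid angle in rad: 0 fully home, up to 1.3 open. A flat grey panel, 220 mm (hinge to free edge) x 200 x 6 mm. Stiff hinge (0.6 Nm): stays where left. It rests on the buffers at about 0.09; from there some 5 rising to 15 N, pressed at the knob, bring it to 0, a rigid stop. Let go unlatched it springs back to about 0.08; latched it stays at about 0.02.
- lid_hinge (a point): Middle of the lid's hinge axis. Axes turn with the lid: -x from the hinge to the free edge, y along the hinge, z out of the outer face, which lies 6.5 mm above this axis.
- lid_edge (a point): Middle of the free (front) edge of the lid, on its outer face, 220 mm from the hinge. Axes as lid_hinge.
- knob (a joint): Turn of the wing knob in rad, clockwise seen from above: 0 unlatched, 2.0 firm end stop; friction about 0.1 Nm. The tongue under the lid turns with it and at 2.0 points straight to the front. It enters under the frame edge at about 0.9 to 1.1, only while the lid is pressed below about 0.012; beyond about 1.25 it holds the lid, so the knob may be let go and taken again.
- knob_grip (a point): On the knob's axis, 155 mm from the hinge, mid-width of the lid, 26 mm above its outer face: the height to grip. z outwards along the axis; x along the wing; -x is the tongue's way. Black plastic: a disc 52 mm across, 8 mm thick, on the lid; on it a straight wing 70 mm long, 14 mm wide, from 8 to 37 mm above the lid. At 2.0 the wing lies square to the front edge.
- tongue_tip (a point): End of the hidden steel tongue, 48 mm from the knob's axis, on its top, 8 mm below the lid's underside; axes as knob_grip. The tongue is 16 mm wide and 4 mm thick. Turned too early, with the lid not pressed home, it jams against the frame edge or lies on top of it and keeps the lid from shutting; then turn it back.
- carton: Bystander: flat brown carton with a white sheet on it, 150 x 85 x 29 mm. Origin: centre of its underside. Leave alone.
- block: Bystander: tan sanding block with a band round it, 120 x 60 x 45 mm. Origin: centre of its underside. Leave alone.

How it is judged:
By the outcome, as a careful person would: the job done as asked, in the order asked, and still so for the second after the job is handed in, with the robot touching nothing.
It also fails if it takes over 54 s, if anything falls off the work surface, if the arm or the gripper's body presses on something with over 40 N, if the wrist force passes 120 N, or if a joint passes its speed limit or range.

### The arm

A 6-joint arm with a two-finger parallel gripper is mounted at the origin on the work surface. World frame = base frame: x ahead of the robot, y to its left, z up, the work surface at z = 0. Lengths are in mm, angles in degrees, forces in N, time in s.
With the tool pointing down it reaches from about 300 to 850 mm from the base axis. Payload 4.2 kg.
Tool frame: the origin (TCP) lies at the very end of the fingers, on their centre line; the grasp point (between the pads) lies 19 mm behind it (env.tcp_to_grasp is the distance from the TCP to the grasp point, in mm); z points along the fingers, y is the line along which they close (so a half turn about z gives the same grasp; the last joint's range is limited). The gripper opens to 91 mm and grips with 3 to 60 N. Pads are 32 mm wide; open, the fingers measure 118 mm over their backs; the gripper's body (76 mm by 178 mm) begins 60 mm behind the grasp point.
Start: joints at [74.37, 18.312, 89.639, -0, 72.044, -1.146], TCP at [143.818, 556.74, 213.976] pointing down, gripper open.
Joint ranges: [-177.97, 177.97], [-48.28, 115.42], [12.27, 149.76], [-77.06, 257.06], [2.81, 150.46], [-146.56, 146.56]. Speed limits (degrees/s): [147.25, 147.25, 180, 180, 180, 180].

### API

Orientations are given as [roll, pitch, yaw] about the fixed x, y, z axes, in that order (R = Rz(yaw) Ry(pitch) Rx(roll)).
In Python, from workcell import env gives the robot as it stands.
- The arm moves only by the tool move_arm, never from a script. Its argument "plan" is a list of rows, each a list of 3 entries, a list of its own where there are three numbers: the shift along the world's x, y, z in cm, then the turn about the world's z in degrees, then the closure, from 0 (fully open) to 1 (shut). In form: [[[x, y, z], turn, claw], ...]. A call has 1 to 5 rows; each row shifts and turns the commanded pose from where the row before left it; what a row does not reach is not made up. A row lasts 1/10 s, in which the tool goes at most 50 mm and 8.59 degrees, less where a joint would pass 70% of its speed; a pose out of reach is approached as far as the arm can. A call is refused whole if a number of a shift passes 5 or a number of a turn 8.59, either way. A call with a gripper value outside its range is refused whole. The fingers move at their own pace and stop on an object; "squeeze" is the grip in N (left out, the last holds). Time passes only in rows, so rows that do not move let the fingers close. It gives the time, the measured TCP pose, the force, the opening and the grip force at its end, in the units of the state.
- env.state(): the state, without advancing time (a new reading comes with each control period).
- env.grab_frame(name): name is "scene" or "side" or "wrist"; returns a dict with "frame" (384x512x3 uint8, red, green, blue), "z_map" (384x512 float32, mm along the optical axis (not along the pixel's ray), 0 where there is no reading), "fovy" (degrees; the focal length in pixels is half the picture's height over the tangent of half this angle, whatever the lens; pixels are square), "cx", "cy" (the principal point, pixels), "position" and "orientation" of the camera in the world. Camera axes: x right, y down, z forward; pixel columns grow to the right and rows downward; lengths in mm; the calibration is good to about 2 mm. A picture is of the moment at which its call begins.
- env.job_done(): hands the job in; it is judged then, once.
Trained networks look in a picture, given as the dict that the camera call returned (one of the last four; its "shot" number tells which), for a name from the list of things; names that differ only in an ending like _2 or _b are one class to them, and where a whole thing is asked for, a point or a joint stands for the part that bears it (a point fixed in the world has none). Each returns a list of dicts, best first, with "score" (0 to 1); they miss things now and then, are a little off and sometimes report something else, mostly with a low value. They report only what shows in the picture. A call takes as long as a camera call.
- env.search_frame(picture, label): "point" ([column, row] in pixels, amid what is visible of it).
- env.landmark_of(picture, label): "point" ([column, row] in pixels: a listed point, or the origin of a listed thing).
The state is a dict: "time_s": time; "qpos": joint angles; "qvel": joint speeds; "effort": joint torques, N m; "ee_pos": TCP position; "ee_rot": TCP orientation; "force": force on the tool from outside, world axes, zero at the start; "torque": the same for the moment, N m; "gripper_width": finger opening in mm; "gripper_force": force on a finger pad.
Only numpy, scipy, OpenCV 4.12 (cv2) and the standard library are available. Lean on these libraries where they do the work, as an engineer would, in place of code of your own. Each camera call takes 0.05 s, during which the arm holds its last target. There are 200 camera calls.

## Working session

There is one attempt and no reset: what is moved stays moved. The work goes in short steps, Python scripts to look and compute and a tool call to move; the robot and the scene stay as the last step left them, time stands still between calls to the robot, and variables do not carry over. Pictures are saved under pics/ and viewed, at most 10 in all, crops included, and the job is handed in when it is done.

Besides the shell and the picture viewer there is one more tool, called after ">>>" as name([rows], argument=value, ...), one row to a line, values as JSON. move_arm: Moves the arm, as the interface text tells. Its arguments: {"type":"object","properties":{"plan":{"type":"array","items":{"type":"array"}},"squeeze":{"type":"number"}},"required":["plan"]}

```bash
ls; mkdir -p pics; cat > h.py <<'E'
import numpy as np, cv2
from workcell import env
from scipy.spatial.transform import Rotation as R
def K(f):
    fl=f["frame"].shape[0]/2/np.tan(np.radians(f["fovy"])/2); return fl,f["cx"],f["cy"]
def Rm(f):
    o=np.array(f["orientation"],float)
    return o if o.shape==(3,3) else R.from_euler('xyz',o,degrees=True).as_matrix()
def ray(f,p):
    fl,cx,cy=K(f); return Rm(f)@np.array([(p[0]-cx)/fl,(p[1]-cy)/fl,1.])
def pt(f,p,r=2):
    u,v=int(round(p[0])),int(round(p[1])); z=f["z_map"][max(0,v-r):v+r+1,max(0,u-r):u+r+1]; z=z[z>0]
    return np.array(f["position"])+ray(f,p)*np.median(z) if z.size else None
def tri(obs):
    A=np.zeros((3,3));b=np.zeros(3)
    for f,p in obs:
        d=ray(f,p);d/=np.linalg.norm(d);M=np.eye(3)-np.outer(d,d);A+=M;b+=M@np.array(f["position"])
    return np.linalg.solve(A,b)
def save(f,n): cv2.imwrite('pics/'+n,cv2.cvtColor(f["frame"],cv2.COLOR_RGB2BGR))
E
python3 - <<'E'
from h import *
np.set_printoptions(precision=1,suppress=True)
s=env.state();print(s)
F={n:env.grab_frame(n) for n in("scene","side","wrist")}
cv2.imwrite('pics/a.png',cv2.cvtColor(np.vstack([F["scene"]["frame"],F["side"]["frame"]]),cv2.COLOR_RGB2BGR)) if 0 else None
for n,f in F.items():
    save(f,n+'0.png'); print(n,f["position"],f["orientation"],f["fovy"],f["cx"],f["cy"])
    for l in("box","frame_edge","lid_hinge","lid_edge","knob_grip","tongue_tip","carton","block"):
        r=env.landmark_of(f,l)
        for q in r[:2]: print(' ',l,q["point"],round(q["score"],2),pt(f,q["point"]))
E
```

```text
pics
{'time_s': 0.0, 'qpos': array([74.4, 18.4, 89.7, -0. , 72. , -1.1]), 'qvel': array([ 0. , -0. , -0.1, -0.1,  0. ,  0.1]), 'effort': array([  0. , -41.2, -23.2,   0.1,   0. ,  -0. ]), 'ee_pos': array([143.7, 556.2, 213.1]), 'ee_rot': array([-179.9,    0. ,  165.5]), 'force': array([0.3, 0.8, 0.5]), 'torque': array([-0., -0.,  0.]), 'gripper_force': 0.0, 'gripper_width': 90.97487380514244}
scene [ 905.2  -88.6 1090.4] [-161.5    0.1   68.1] 52.62532105957303 252.007019110133 196.4647093966138
  frame_edge [213.2, 170.1] 0.77 [546.  -44.4 241.9]
  lid_hinge [217.8, 238.7] 0.75 [651.1 -92.2  16.2]
  lid_edge [209.6, 158.8] 0.69 [524.7 -43.4 261.9]
  knob_grip [209.1, 189.7] 0.91 [587.1 -70.  238.1]
  tongue_tip [197.2, 190.1] 0.79 [564.4 -96.3 203.7]
  carton [139.0, 201.9] 0.9 [ 468.9 -264.7   29.3]
  block [295.7, 198.8] 0.6 [632.6 152.5  45.5]
side [462.1 542.2 675.7] [-137.6   -0.9 -163.1] 55.05751509062939 255.986237441762 185.0057851664657
  box [288.8, 195.0] 0.91 [545.3 -41.4   2.9]
  frame_edge [319.6, 180.8] 0.58 [480.  -32.3  83.8]
  lid_hinge [251.5, 148.8] 0.88 [632.  -13.2 152.7]
  lid_hinge [311.8, 105.8] 0.68 [524.2 -52.8 258.8]
  lid_edge [311.2, 103.3] 0.71 [527.9 -70.  252.2]
  knob_grip [278.9, 109.7] 0.78 [586.  -44.6 241.5]
  knob_grip [252.1, 148.7] 0.37 [630.8 -13.7 152.9]
  tongue_tip [299.3, 120.5] 0.92 [537.4  -1.6 258.3]
  carton [336.8, 143.0] 0.85 [ 462.5 -239.4   26.5]
  block [232.2, 257.6] 0.91 [608.7 186.3  43.5]
wrist [ 68.3 575.8 383.5] [164.    0.   75.5] 62.93765536959476 254.78019346124677 191.90677601833255
```

View pics/scene0.png

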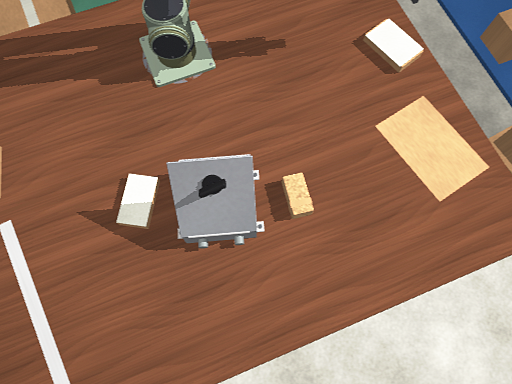

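View pics/side0.png

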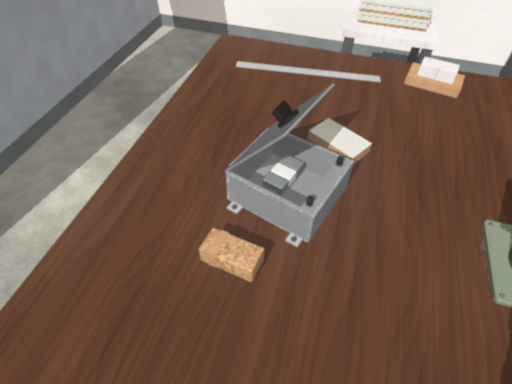

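The scene picture shows the box (168–258, 155–240) with its raised lid and black knob at (210,185). The carton is at (138,200) and the block at (297,195). The side picture shows the lid open about 45°, with the buffers at (340,160) and (310,200). Next I'll fit the lid plane.

```bash
cat > fit.py <<'E'
from h import *
np.set_printoptions(precision=1,suppress=True)
def cloud(f):
    fl,cx,cy=K(f); h,w=f["z_map"].shape; u,v=np.meshgrid(np.arange(w),np.arange(h)); z=f["z_map"]
    P=np.stack([(u-cx)/fl*z,(v-cy)/fl*z,z],-1)@Rm(f).T+np.array(f["position"]); return P,z>0
E
python3 - <<'E'
from fit import *
f=env.grab_frame("scene");P,m=cloud(f)
reg=np.zeros(m.shape,np.uint8);cv2.fillPoly(reg,[np.array([(160,150),(262,150),(262,242),(165,245)])],1)
Q=P[(reg>0)&m];Q=Q[Q[:,2]>95]
rng=np.random.default_rng(0);best=None
for _ in range(300):
    a=Q[rng.choice(len(Q),3,False)];n=np.cross(a[1]-a[0],a[2]-a[0])
    if np.linalg.norm(n)<1:continue
    n/=np.linalg.norm(n);i=abs((Q-a[0])@n)<3
    if best is None or i.sum()>best.sum():best=i
L=Q[best];c=L.mean(0);n=np.linalg.svd(L-c,full_matrices=False)[2][2];n*=np.sign(n[2])
print(len(Q),len(L),c,n.round(3),'theta',np.degrees(np.arccos(n[2])),'yaw',np.degrees(np.arctan2(n[1],n[0])),'rms',((L-c)@n).std())
yaw=np.arctan2(n[1],n[0]);x=np.array([np.cos(yaw),np.sin(yaw),0]);y=np.array([-x[1],x[0],0])
e=np.cross(y,n) # from free edge to hinge (+x of lid)
X=(L-c)@e;Y=(L-c)@y
print('extent along',np.percentile(X,[0.5,99.5]),'y',np.percentile(Y,[.5,99.5]))
up=L[X>50];lo=L[X<-50]
r=cv2.minAreaRect(np.stack([X,Y],1).astype(np.float32));print(r)
# hinge: c - 6.5n + t e at z=90
c2=c-6.5*n;t=(90-c2[2])/e[2];h=c2+t*e;ym=r[0][1]*np.array(1);h=h+ym*y
print('hinge mid',h,'box origin',h-110*x-[0,0,90])
th=np.arccos(n[2]);print('knob_grip expected',h+(-155)*e+(32.5)*n,'edge',h-220*e+6.5*n,'t',t)
K_=Q[((Q-c)@n>12)];print('knob pts',len(K_),K_.mean(0)if len(K_)else'',((K_-c)@n).max())
kk=np.stack([(K_-h)@e,(K_-h)@y],1).astype(np.float32);top=kk[((K_-h)@n)>38];print(cv2.minAreaRect(top),top.mean(0),len(top))
E
```

```text
6178 5474 [589.8 -63.7 183.7] [ 0.7 -0.2  0.6] theta 50.766458737504834 yaw -17.047757357836474 rms 1.2946877709150888
extent along [-104.8  113.4] y [-98.3  99.1]
((5.1374969482421875, 0.360992431640625), (222.29214477539062, 200.18653869628906), 0.1536141335964203)
hinge mid [655.  -83.4  90. ] box origin [549.8 -51.1   0. ]
knob_grip expected [585.3 -62.  230.6] edge [526.8 -44.  264.5] t 115.61436777315532
knob pts 271 [585.7 -61.2 236.7] 41.41031145381218
((-156.96141052246094, 0.39678192138671875), (14.549772262573242, 68.43429565429688), 22.431713104248047) [-157.8    1.1] 158
```

```bash
python3 - <<'E'
from h import *
a=cv2.imread('pics/scene0.png')[140:250,100:330];b=cv2.imread('pics/side0.png')[70:290,190:390]
a=cv2.resize(a,None,fx=3.3,fy=3.3,interpolation=2)[:, :760];cv2.imwrite('pics/c.png',a)
E
```

```text
(no output)
```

View pics/c.png

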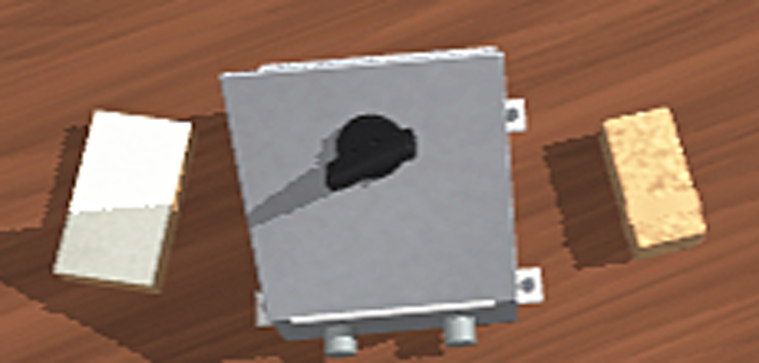

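The lid fit is clean: hinge (655,-83,90), yaw -17°, lid 50.8° open, 222x200 mm. The fitted wing (68x14.5 mm, at r≈157) sits at knob ≈0. I'll travel to above the left side of the lid with the gripper closed.

>>> move_arm([
  [[2.8, -3.4, 2], -8.5, 1],
  [[2.8, -3.4, 2], -8.5, 1],
  [[2.8, -3.4, 2], -8.5, 1],
  [[2.8, -3.4, 2], -8.5, 1],
  [[2.8, -3.4, 2], -8.5, 1],
], squeeze=20)

```text
time_s: 1.9
ee_pos: [284.6, 385.2, 314.9]
ee_rot: [180.0, -0.0, 122.7]
force: [0.9, 1.1, 0.0]
gripper_width: 53.8
gripper_force: 0.0
```

>>> move_arm([
  [[2.8, -3.4, 0], -8.5, 1],
  [[2.8, -3.4, 0], -8.5, 1],
  [[2.8, -3.4, 0], -8.5, 1],
  [[2.8, -3.4, 0], 0, 1],
  [[2.8, -3.4, 0], 0, 1],
])

```text
time_s: 2.4
ee_pos: [424.7, 215.2, 314.3]
ee_rot: [179.9, -0.0, 97.5]
force: [0.9, 0.5, 0.1]
gripper_width: 14.0
gripper_force: 0.0
```

>>> move_arm([
  [[2.8, -3.4, 0], 0, 1],
  [[2.8, -3.4, 0], 0, 1],
  [[2.8, -3.4, 0], 0, 1],
  [[2.8, -3.4, 0], 0, 1],
  [[2.8, -3.4, 0], 0, 1],
])

```text
time_s: 2.9
ee_pos: [564.7, 45.1, 314.1]
ee_rot: [180.0, -0.0, 97.5]
force: [-0.6, -0.3, 0.1]
gripper_width: 0.6
gripper_force: 0.0
```

>>> move_arm([
  [[1.5, -2, 0], 0, 1],
  [[1.5, -2, -1], 0, 1],
  [[0, 0, -2], 0, 1],
  [[0, 0, -2], 0, 1],
  [[0, 0, -2], 0, 1],
])

```text
time_s: 3.4
ee_pos: [593.9, 6.4, 243.1]
ee_rot: [180.0, -0.0, 97.5]
force: [0.2, -0.0, 0.5]
gripper_width: 0.3
gripper_force: 0.0
```

>>> move_arm([
  [[0, 0, -1], 0, 1],
  [[0, 0, -1], 0, 1],
  [[-0.8, 0.25, -0.8], 0, 1],
  [[-1, 0.3, -1], 0, 1],
  [[-1, 0.3, -1], 0, 1],
])

```text
time_s: 3.9
ee_pos: [567.2, 15.1, 196.8]
ee_rot: [179.7, 0.1, 97.5]
force: [1.9, -1.0, 0.5]
gripper_width: 0.6
gripper_force: 0.9
```

>>> move_arm([
  [[-0.8, 0.25, -1.1], 0, 1],
  [[-0.8, 0.25, -1.2], 0, 1],
  [[-0.6, 0.2, -1.3], 0, 1],
  [[-0.6, 0.2, -1.3], 0, 1],
  [[-0.4, 0.1, -1.3], 0, 1],
])

```text
time_s: 4.4
ee_pos: [534.6, 25.4, 134.6]
ee_rot: [179.8, 0.0, 97.5]
force: [0.4, -0.2, 0.4]
gripper_width: 0.4
gripper_force: 0.6
```

>>> move_arm([
  [[-0.3, 0.1, -1], 0, 1],
  [[-0.2, 0.1, -0.7], 0, 1],
  [[0, 0, -0.4], 0, 1],
  [[0, 0, -0.2], 0, 1],
])

```text
time_s: 4.8
ee_pos: [528.5, 27.4, 111.2]
ee_rot: [-180.0, -0.0, 97.5]
force: [-2.6, 0.7, 7.7]
gripper_width: 0.7
gripper_force: 3.8
```

>>> move_arm([
  [[0, 0, 3], 0, 1],
  [[0, 3, 3], 0, 0],
  [[0, 5, 2], 0, 0],
  [[0, 5, 0], 0, 0],
  [[0, 3, 0], 0, 0],
])

```text
time_s: 5.3
ee_pos: [529.4, 186.7, 190.8]
ee_rot: [179.8, -0.1, 97.6]
force: [-0.3, 0.1, -0.4]
gripper_width: 29.3
gripper_force: 0.0
```

```bash
cat > knob.py <<'E'
from fit import *
import sys
f=env.grab_frame("scene");P,m=cloud(f);g=env.grab_frame("side");Pg,mg=cloud(g)
h=np.array([655,-83.4,90]);w=np.radians(-17.05);x=np.array([np.cos(w),np.sin(w),0]);y=np.array([-x[1],x[0],0])
for nm,(A,M) in dict(scene=(P,m),side=(Pg,mg)).items():
    D=A-h;X=D@x;Y=D@y;Z=A[...,2]
    i=M&(X<-15)&(X>-205)&(abs(Y)<90)&(Z>85)&(Z<140)&(np.hypot(X+155,Y)>45)
    B=np.c_[X[i],np.ones(i.sum())];s,c=np.linalg.lstsq(B,Z[i],rcond=None)[0]
    k=abs(Z-(c+s*X))[i]<4; s,c=np.linalg.lstsq(B[k],Z[i][k],rcond=None)[0]
    print(nm,'lid angle',-s,'z at hinge',c,'z at knob',c-155*s,i.sum())
    H=Z-(c+s*X);j=M&(abs(X+155)<50)&(abs(Y)<50)&(H>27)&(H<45)
    if j.sum()>10:
        print('  wing',j.sum(),cv2.minAreaRect(np.stack([X[j],Y[j]],1).astype(np.float32)),'h',np.median(H[j]),'mid world',(A[j].min(0)+A[j].max(0))/2)
for l in("knob_grip",):
    a=env.landmark_of(f,l);b=env.landmark_of(g,l)
    for q in(a+b)[:3]:print(q)
    if a and b: print('tri',tri([(f,a[0]["point"]),(g,b[0]["point"])]))
save(f,sys.argv[1]+'s.png');save(g,sys.argv[1]+'g.png')
E
python3 knob.py b
```

```text
scene lid angle 0.09210802269630912 z at hinge 96.55546427330796 z at knob 110.83220779123587 3774
  wing 145 ((-149.8384552001953, 0.23956298828125), (13.88250732421875, 67.91056823730469), 19.177818298339844) h 35.938312726205126 mid world [511.8 -39.2 143.8]
side lid angle 0.09181331343493017 z at hinge 94.2505645499357 z at knob 108.48162813234988 509
```

>>> move_arm([
  [[-0.3, -4.5, 0], -1, 0],
  [[-0.4, -4.5, 0], -1, 0],
  [[-0.4, -4.5, 0], 0, 0],
  [[-0.4, -4.5, 0], 0, 0],
  [[-0.3, -4.6, 0], 0, 0],
])

```text
time_s: 6.0
ee_pos: [509.8, -45.5, 189.7]
ee_rot: [180.0, 0.0, 95.4]
force: [0.5, -0.2, 0.9]
gripper_width: 85.8
gripper_force: 0.0
```

>>> move_arm([
  [[0, 0, -1], 0, 0],
  [[0, 0, -2], 0, 0],
  [[0, 0, -2], 0, 0],
  [[0, 0, -1.5], 0, 0],
  [[0, 0, -0.5], 0, 0],
])

```text
time_s: 6.5
ee_pos: [509.2, -42.8, 117.8]
ee_rot: [-179.8, -0.0, 95.4]
force: [-0.4, 0.2, 0.1]
gripper_width: 90.9
gripper_force: 0.0
```

>>> move_arm([
  [[0, 0, 0], 0, 1],
  [[0, 0, 0], 0, 1],
  [[0, 0, 0], 0, 1],
  [[0, 0, 0], 0, 1],
  [[0, 0, 0], 0, 1],
], squeeze=20)

```text
time_s: 7.0
ee_pos: [510.9, -42.3, 120.0]
ee_rot: [180.0, 0.0, 95.5]
force: [-3.3, -0.9, 0.7]
gripper_width: 53.8
gripper_force: 2.3
```

>>> move_arm([
  [[0, 0, 0], 0, 1],
  [[0, 0, 0], 0, 1],
])

```text
time_s: 7.2
ee_pos: [503.6, -42.8, 118.8]
ee_rot: [-179.1, -0.0, 95.6]
force: [-18.7, -2.9, 10.5]
gripper_width: 38.1
gripper_force: 9.4
```

A finger met the disc's rim, because the tilted lid raises its front side. I'll open, rise a little and close again.

>>> move_arm([
  [[0, 0, 0], 0, 0.4],
  [[0, 0, 0.3], 0, 0.4],
  [[0, 0, 0.3], 0, 0.4],
  [[0, 0.2, 0], 0, 1],
  [[0, 0, 0], 0, 1],
])

```text
time_s: 7.7
ee_pos: [511.4, -40.1, 125.8]
ee_rot: [179.9, -0.0, 95.5]
force: [0.3, 0.6, 0.3]
gripper_width: 41.7
gripper_force: 0.0
```

>>> move_arm([
  [[0, 0, 0], 0, 1],
  [[0, 0, 0], 0, 1],
  [[0, 0, 0], 0, 1],
  [[0, 0, 0], 0, 1],
])

```text
time_s: 8.1
ee_pos: [510.4, -40.4, 125.5]
ee_rot: [-179.9, -0.0, 95.5]
force: [0.0, -0.7, -0.1]
gripper_width: 15.6
gripper_force: 19.6
```

>>> move_arm([
  [[-0.1, 0, -0.4], 0, 1],
  [[-0.1, 0, -0.4], 0, 1],
  [[-0.1, 0, -0.4], 0, 1],
  [[0, 0, -0.3], 0, 1],
  [[0, 0, 0], 0, 1],
], squeeze=40)

```text
time_s: 8.6
ee_pos: [507.3, -39.9, 111.7]
ee_rot: [-180.0, -0.0, 95.5]
force: [-4.0, 2.7, 8.7]
gripper_width: 14.1
gripper_force: 40.0
```

>>> move_arm([
  [[0, 0, -0.2], 0, 1],
  [[0, 0, -0.2], 0, 1],
  [[0, 0, -0.2], 0, 1],
  [[0, 0, 0], 0, 1],
])

```text
time_s: 9.0
ee_pos: [507.3, -39.8, 110.4]
ee_rot: [179.9, -0.0, 95.5]
force: [-14.0, 4.0, 41.3]
gripper_width: 13.8
gripper_force: 40.0
```

>>> move_arm([
  [[0, 0.1, 0], -5, 1],
  [[0, 0, 0], -5, 1],
  [[0, 0, 0], -5, 1],
  [[0, 0, 0], -5, 1],
  [[0, 0, 0], -5, 1],
])

```text
time_s: 9.5
ee_pos: [507.0, -39.7, 110.4]
ee_rot: [179.9, 0.1, 70.4]
force: [-14.1, 0.0, 40.8]
gripper_width: 14.0
gripper_force: 40.0
```

```bash
python3 -c "
from h import *
s=env.state();print(s['force'],s['torque'],s['qpos'])"
```

```text
[-1.40893925e+01  2.72828343e-02  4.08499300e+01] [-0.34341923  2.98436023  0.15514691] [-5.72531162e+00  1.76682098e+01  1.07040808e+02 -8.60500223e-02
  5.52255239e+01  1.39453938e+01]
```

>>> move_arm([
  [[0, 0, 0], -5, 1],
  [[0, 0, 0], -5, 1],
  [[0, 0, 0], -5, 1],
  [[0, 0, 0], -5, 1],
  [[0, 0, 0], -5, 1],
])

```text
time_s: 10.0
ee_pos: [506.8, -39.5, 110.4]
ee_rot: [179.9, 0.0, 45.4]
force: [-14.1, 0.8, 41.0]
gripper_width: 14.0
gripper_force: 40.0
```

>>> move_arm([
  [[0, 0, 0], -5, 1],
  [[0, 0, 0], -5, 1],
  [[0, 0, 0], -5, 1],
  [[0, 0, 0], -5, 1],
  [[0, 0, 0], 0, 1],
])

```text
time_s: 10.5
ee_pos: [506.7, -39.4, 110.3]
ee_rot: [180.0, 0.0, 25.4]
force: [-13.5, -0.4, 41.6]
gripper_width: 13.9
gripper_force: 40.0
```

```bash
python3 -c "
from h import *
s=env.state();print(s['force'],s['torque'],s['qpos'])"
```

```text
[-13.52379618  -0.37283214  41.55116411] [ 0.02852176  3.2527458  -0.08962691] [-5.72072822e+00  1.76696139e+01  1.07049445e+02 -3.07048936e-02
  5.52690738e+01  5.88541274e+01]
```

>>> move_arm([
  [[0, 0, 0], -5, 1],
  [[0, 0, 0], -5, 1],
  [[0, 0, 0], -5, 1],
  [[0, 0, 0], -5, 1],
  [[0, 0, 0], -5, 1],
])

```text
time_s: 11.0
ee_pos: [506.7, -39.1, 110.3]
ee_rot: [180.0, -0.0, 0.3]
force: [-14.0, 1.3, 41.3]
gripper_width: 13.7
gripper_force: 40.0
```

>>> move_arm([
  [[0, 0, 0], -5, 1],
  [[0, 0, 0], -5, 1],
  [[0, 0, 0], -4, 1],
  [[0, 0, 0], -2, 1],
  [[0, 0, 0], -2, 1],
])

```text
time_s: 11.5
ee_pos: [506.7, -39.0, 110.3]
ee_rot: [-180.0, -0.0, -17.5]
force: [-14.8, 2.5, 41.4]
gripper_width: 13.8
gripper_force: 40.0
```

```bash
python3 -c "
from h import *
s=env.state();print(s['force'],s['torque'],s['qpos'])"
```

```text
[-14.80534813   2.46915639  41.39819143] [0.42924033 3.15664652 0.48193555] [-5.70738220e+00  1.76730661e+01  1.07048494e+02  1.65320213e-02
  5.52699688e+01  1.01818966e+02]
```

Torque is rising near the stop, so I'll turn a bit further to seat it.

>>> move_arm([
  [[0, 0, 0], -2, 1],
  [[0, 0, 0], -1, 1],
  [[0, 0, 0], 0, 1],
])

```text
time_s: 11.8
ee_pos: [506.8, -39.0, 110.2]
ee_rot: [180.0, -0.0, -20.2]
force: [-13.8, 3.1, 41.2]
gripper_width: 14.2
gripper_force: 40.8
```

```bash
python3 -c "
from h import *
s=env.state();print(s['force'],s['torque'],s['qpos'],s['ee_rot'])"
```

```text
[-13.77447982   3.07840928  41.16147286] [0.53533846 3.11392447 1.36580617] [-5.67052607e+00  1.76764301e+01  1.07051028e+02 -5.73952052e-02
  5.52552102e+01  1.04573000e+02] [ 1.79958704e+02 -2.86300876e-02 -2.02108121e+01]
```

>>> move_arm([
  [[0, 0, 0.2], 1, 1],
  [[0, 0, 0], 0, 0.5],
  [[0, 0, 0], 0, 0.3],
  [[0, 0, 0], 0, 0.3],
  [[0, 0, 0], 0, 0.3],
])

```text
time_s: 12.3
ee_pos: [509.2, -39.0, 107.3]
ee_rot: [-179.9, -0.2, -19.5]
force: [0.8, 2.2, 5.6]
gripper_width: 42.8
gripper_force: 3.1
```

>>> move_arm([
  [[0, 0, 1], 0, 0.3],
  [[0, 0, 3], 0, 0.3],
  [[0, 0, 4], 0, 0.3],
  [[0, 4, 2], 0, 0.3],
  [[0, 5, 0], 0, 0.3],
])

```text
time_s: 12.8
ee_pos: [510.2, 50.3, 210.1]
ee_rot: [-179.9, -0.4, -19.7]
force: [1.0, -0.5, 0.0]
gripper_width: 63.6
gripper_force: 0.0
```

>>> move_arm([
  [[0, 5, 0], 0, 0.3],
  [[0, 5, 0], 0, 0.3],
  [[0, 5, 0], 0, 0.3],
  [[0, 0, 0], 0, 0.3],
])

```text
time_s: 13.2
ee_pos: [507.6, 206.0, 206.2]
ee_rot: [-179.9, 0.0, -19.1]
force: [-0.5, -1.2, 0.0]
gripper_width: 63.8
gripper_force: 0.0
```

```bash
python3 knob.py d; python3 - <<'E'
from h import *
a=cv2.imread('pics/ds.png')[140:250,100:330];cv2.imwrite('pics/ds_c.png',cv2.resize(a,None,fx=3.3,fy=3.3,interpolation=2))
f=env.grab_frame("scene")
for l in("carton","block"):
    q=env.landmark_of(f,l);print(l,[(r["point"],r["score"]) for r in q[:1]])
E
```

```text
scene lid angle 0.017554650052049873 z at hinge 96.5312671005232 z at knob 99.25223785859093 3622
  wing 130 ((-153.1730499267578, 0.06733369827270508), (13.766104698181152, 67.08078002929688), 88.82221984863281) h 35.921609217621246 mid world [508.4 -38.2 133.4]
side lid angle 0.01602587292829076 z at hinge 94.2833291683074 z at knob 96.76733947219248 365
{'point': [212.8, 172.1], 'score': 0.88}
carton [([140.7, 199.0], 0.94)]
block [([295.5, 197.8], 0.64)]
```

View pics/ds_c.png

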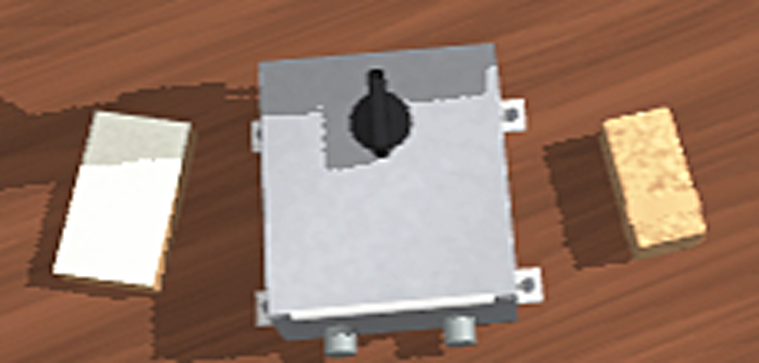

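The lid is at about 0.017 rad, which matches latched. The wing is square to the front edge (crop 377,70–155), and the carton and block haven't moved.

```bash
python3 -c "
from workcell import env
print(env.job_done())"
```

```text
the job is handed in; nothing more can be done
None
```

The lid is shut and latched at about 0.017 rad with the wing knob turned to its end stop, the carton and block have not moved, and the job was handed in at about 13 s with the robot clear of the box.

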